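# Index the rotary work-holder and lock it

### The arm

A 7-joint arm with a two-finger parallel gripper is mounted at the origin on a cart in front of the work surface, level with it; the furniture and walls round the work are solid. World frame = base frame: x ahead of the robot, y to its left, z up, the work surface at z = 0. Lengths are in m, angles in degrees, forces in N, time in s.
With the tool pointing down it reaches from about 0.425 to 0.875 m from the base axis. Payload 4.7 kg.
Tool frame: the origin (TCP) lies on the centre line of the jaws, within the pads' length; the fingertips stand 14 mm ahead of it and the grasp point (between the pads) lies 5 mm behind it; z points along the fingers, y is the line along which they close (so a half turn about z gives the same grasp; the last joint's range is limited). The gripper opens to 87 mm and grips with 3 to 60 N. Pads are 19 mm wide; open, the fingers measure 117 mm over their backs; the gripper's body (75 mm by 190 mm) begins 51 mm behind the grasp point.
Start: joints at [-67.489, 18.392, -4.016, 83.108, 1.295, 78.541, -3.26], TCP at [0.24, 0.604, 0.237] pointing down, gripper open.
Joint ranges: [-163.93, 163.93], [-17.29, 119.83], [-79.2, 71.16], [3.27, 140.29], [-89.18, 269.18], [5.43, 117.66], [-154.24, 154.24]. Speed limits (degrees/s): [147.25, 147.25, 180, 180, 180, 180, 180].

### API

Orientations are given as [roll, pitch, yaw] about the fixed x, y, z axes, in that order (R = Rz(yaw) Ry(pitch) Rx(roll)).
In Python, from cell import env gives the robot as it stands.
- The arm moves only by the tool jog_arm, never from a script. Its argument "motion" is a list that holds one entry, the list of rows, each a list of 7 numbers: the shift along the tool's x, y, z in units of 0.1 m (1.0 is 0.1 m), then the turn, a rotation vector about the tool's x, y, z in units of 180 degrees (1.0 is 180 degrees), then the closure, from 0 (fully open) to 1 (shut). A call has 1 to 5 rows; each row is the pose to reach, as a shift and turn from the pose commanded when the call began, along the tool's axes at that moment, turning the shorter way round; what a row does not reach only later rows make up. A row lasts 1/10 s, in which the tool goes at most 50 mm and 8.59 degrees, less where a joint would pass 70% of its speed; a pose out of reach is approached as far as the arm can. A call with a number of a shift or a turn outside -1 to 1 is refused whole. A call with a gripper value outside its range is refused whole. The fingers move at their own pace and stop on an object; "grip_force" is the grip in N (left out, the last holds). Time passes only in rows, so rows that repeat a pose let the fingers close. It gives the time, the measured TCP pose, the force, the opening and the grip force at its end, in the units of the state.
- env.get_obs(): the state, without advancing time (a new reading comes with each control period).
- env.read_camera(name): name is "side" or "top" or "wrist"; returns (picture, depth): 420x560x3 uint8, red, green, blue; 420x560 float32, m along the optical axis (not along the pixel's ray), 0 where there is no reading.
- env.camera_info(name): a dict with "camera_matrix" (3x3 intrinsics, pixels), "k1" (the pictures are not rectified: a ray, as slopes to the right and down, at radius r is drawn at 1 + k1 r^2 times it, then the intrinsics apply), "origin" and "orientation" of the camera in the world; the wrist camera has in their place "mount" (4x4, takes a point from camera to tool coordinates, whose origin is the TCP and whose axes are the flange's). Camera axes: x right, y down, z forward; pixel columns grow to the right and rows downward; lengths in m; the calibration is good to about 2 mm. A picture is of the moment at which its call begins: read the wrist's pose just before it. camera_info takes no time and is no camera call.
- env.sign_off(): hands the job in; it is judged then, once.
The state is a dict: "time_s": time; "qpos": joint angles; "joint_velocities": joint speeds; "effort": joint torques, N m; "tool_pos": TCP position; "tool_rot": TCP orientation; "force": force on the tool from outside, world axes, zero at the start; "wrist_torque": the same for the moment, N m; "grip_width": finger opening in m; "grasp_force": force on a finger pad.
Only numpy, scipy, OpenCV 4.12 (cv2) and the standard library are available. Lean on these libraries where they do the work, as an engineer would, in place of code of your own. Each camera call takes 0.05 s, during which the arm holds its last target. There are 200 camera calls.

### The job

With a fingertip pushing on the bare part of an arm, turn the three-armed rotary work-holder until the arm that carries the transformer lines up with the pointer on the base. Then push the locking lever in against its stop pin, so that its nose sits fully in the fork at the end of that arm. Grasp nothing, do not push on the parts mounted on the arms, and leave the loose things round the holder where they are.

Things in the scene. Friction and masses are not known exactly. Their poses are not given: they have to be found in the camera images.
- holder: the rotary work-holder, fixed to the bench; origin under the middle of its base on the rotor's axis, its x axis points to the pointer. Round grey base, radius 98 mm, 12 mm thick, with flat extensions of the same height reaching 200 mm from the axis on the pointer's side. Steel stop pin for the lever, 10 mm thick, 46 mm high, at x 157, y -33 mm.
- hub_axis (a point): point on the rotor's vertical axis, 38 mm above the bench, the mid-height of the arms. Hub radius 22 mm, top of its nut at 57 mm. Three aluminium arms 120 degrees apart, from 30 to 46 mm above the bench; each is a bare bar 14 mm wide from 22 to 85 mm from the axis, then a nest with a part, then a fork. Between the bare bars there is free space down to the base.
- transformer_fork (a point): mouth of the fork at the end of the arm that carries the transformer, 152 mm from the axis, 38 mm above the bench; turns with the rotor. Each arm's nest is 44 mm long and 50 mm wide (85 to 129 mm from the axis); the fork beyond it is 36 mm wide, with a slot 20 mm wide and 17 mm deep, open outwards.
- tall_capacitor_fork (a point): the same point of the arm that carries the capacitor (120 degrees counter-clockwise of the transformer's arm, seen from above)
- heat_sink_fork (a point): the same point of the arm that carries the heat sink (240 degrees counter-clockwise of the transformer's arm)
- index_point (a point): fixed point in front of the brass pointer on the base, 152 mm from the axis and 38 mm above the bench, where transformer_fork has to come. The pointer is low (top 20 mm above the bench), 157 to 191 mm from the axis; the lever passes over it.
- spider (a joint): angle of the rotor, rad, growing counter-clockwise seen from above; 0 (or a full turn) when the transformer's arm is exactly at the pointer. Turns freely either way past several turns, with a friction of 0.2 N m: it stays where it is left and coasts little.
- lock_lever (a joint): angle of the locking lever, rad: 0 fully open (swung outwards), 0.55 closed against the stop pin; grows clockwise seen from above. Friction 0.15 N m, no spring: stays where it is left. Its nose enters the fork freely within 4 mm of line, draws it in from up to about 10 mm off, and beyond that strikes it and knocks the arm away.
- lever_pivot (a point): fixed point on the lever's vertical pivot axis, 140 mm from the hub axis towards the pointer and 80 mm to its left (seen from the hub looking out along the pointer), 38 mm above the bench
- lever_push (a point): point in the middle of the lever's bar near its free end, 128 mm from the pivot, 38 mm above the bench; moves with the lever. The steel bar is 12 mm wide, from 30 to 46 mm above the bench, and is pushed on its outer side (away from the hub), towards the hub. Its nose, a 12 mm round pin, points to the hub 80 mm from the pivot.
- mounted_transformer: black and yellow transformer 32x42x35 mm fixed on its arm 107 mm from the axis; origin at its underside, 38 mm above the bench; top at 73 mm. Not to be pushed.
- mounted_tall_capacitor: black upright capacitor 25 mm across, 40 mm tall, fixed on its arm 107 mm from the axis; origin at its underside, top 78 mm above the bench. Not to be pushed.
- mounted_heat_sink: grey finned heat sink 40x30x15 mm fixed on its arm 107 mm from the axis; origin at its underside, top 53 mm above the bench. Not to be pushed.
- loose_capacitor: loose capacitor, black upright cylinder 21 mm across, 32 mm tall; on the bench, origin at the centre of its underside; to be left alone
- loose_heat_sink: loose grey finned heat sink 34x25x15 mm; on the bench, origin at the centre of its underside; to be left alone
- loose_transformer: loose transformer, black and yellow, 26x34x28 mm; on the bench, origin at the centre of its underside; to be left alone
- tweezers: tweezers lying flat, 15x122x9 mm; on the bench, origin at the centre of its underside; to be left alone
- tape: flat tape roll 76 mm across, 12 mm high; on the bench, origin at the centre of its underside; to be left alone
- spool: upright spool of solder wire, 60 mm across, 47 mm high; on the bench, origin at the centre of its underside; to be left alone

How it is judged:
By the outcome, as a careful person would: the job done as asked, in the order asked, and still so for the second after the job is handed in, with the robot touching nothing.
It also fails if it takes over 64 s, if anything falls off the work surface, if the arm or the gripper's body presses on something with over 40 N, if the wrist force passes 120 N, or if a joint passes its speed limit or range.

## Working session

There is one attempt and no reset: what is moved stays moved. The work goes in short steps, Python scripts to look and compute and a tool call to move; the robot and the scene stay as the last step left them, time stands still between calls to the robot, and variables do not carry over. Pictures are saved under pics/ and viewed, at most 10 in all, crops included, and the job is handed in when it is done.

Besides the shell and the picture viewer there is one more tool, called after ">>>" by a JSON object that holds its "method" and its "body", one argument or row to a line. jog_arm: Moves the arm, as the interface text tells. Shifts and turns lie within -1 to 1; 1 stands for 0.1 m of shift or 180 degrees of turn. Its arguments: {"type":"object","properties":{"motion":{"type":"array","items":{"type":"array","items":{"type":"array","items":{"type":"number"}}}},"grip_force":{"type":"number"}},"required":["motion"]}

```bash
mkdir -p pics; ls; cat > h.py <<'E'
import numpy as np, cv2
from cell import env
from scipy.spatial.transform import Rotation as R
def cam(name):
    i=env.camera_info(name); o=i.get("orientation"); return i
def rot(o):
    o=np.array(o,float)
    return o if o.shape==(3,3) else R.from_euler('xyz',o,degrees=True).as_matrix()
def ray(name,u,v):
    i=env.camera_info(name);K=np.array(i["camera_matrix"])
    d=np.array([(u-K[0,2])/K[0,0],(v-K[1,2])/K[1,1]]);s=d.copy()
    for _ in range(20): s=d/(1+i["k1"]*(s@s))
    return np.array(i["origin"]),rot(i["orientation"])@np.array([s[0],s[1],1])
def atz(name,u,v,z):
    o,d=ray(name,u,v); return o+d*(z-o[2])/d[2]
def proj(name,p):
    i=env.camera_info(name);K=np.array(i["camera_matrix"])
    c=rot(i["orientation"]).T@(np.array(p)-i["origin"]);s=c[:2]/c[2];s=s*(1+i["k1"]*(s@s))
    return K[0,0]*s[0]+K[0,2],K[1,1]*s[1]+K[1,2]
E
python3 - <<'E'
from h import *
for n in("top","side","wrist"): print(n,env.camera_info(n))
for n in("top","side"):
    p,d=env.read_camera(n); cv2.imwrite(f"pics/{n}0.png",p[:,:,::-1]); np.save(f"{n}0.npy",d)
print(env.get_obs())
E
```

```text
pics
top {'camera_matrix': array([[445.56773042,   0.        , 275.31595754],
       [  0.        , 445.56773042, 217.9015693 ],
       [  0.        ,   0.        ,   1.        ]]), 'k1': -0.032753786289796916, 'origin': array([ 0.31394583, -0.05724479,  1.27888624]), 'orientation': array([-168.95162998,   -0.24925598,  -89.57546707])}
side {'camera_matrix': array([[507.97019251,   0.        , 274.42467248],
       [  0.        , 507.97019251, 211.87825036],
       [  0.        ,   0.        ,   1.        ]]), 'k1': -0.019098394398516808, 'origin': array([0.39006792, 1.1656275 , 0.59838701]), 'orientation': array([-1.13853339e+02, -1.61108023e-01, -1.72600779e+02])}
wrist {'camera_matrix': array([[358.21587371,   0.        , 277.67755606],
       [  0.        , 358.21587371, 210.13661253],
       [  0.        ,   0.        ,   1.        ]]), 'k1': -0.017489836135961383, 'mount': array([[ 9.81054974e-05, -9.58227004e-01, -2.86008741e-01,
         7.73649725e-02],
       [ 9.99999969e-01,  1.59906398e-04, -1.92725347e-04,
         3.05304398e-04],
       [ 2.30409259e-04, -2.86008713e-01,  9.58226989e-01,
        -1.48464198e-01],
       [ 0.00000000e+00,  0.00000000e+00,  0.00000000e+00,
         1.00000000e+00]])}
{'time_s': 0.1, 'qpos': array([-67.4897682 ,  18.43430589,  -4.01653599,  83.16827593,
         1.29327315,  78.54253369,  -3.2584948 ]), 'joint_velocities': array([ 0.10488172, -0.11981929,  0.02612259, -0.19645575, -0.07291372,
        0.05316545,  0.02947534]), 'effort': array([-3.81511600e-04, -4.92576170e+01, -4.05691797e-01, -3.13398314e+01,
       -6.40158006e-02,  3.94824904e-02,  7.34690730e-05]), 'tool_pos': array([0.24020637, 0.60346505, 0.23557356]), 'tool_rot': array([-1.79900028e+02,  3.57370988e-03,  1.58301488e+02]), 'force': array([1.10912286, 0.06356709, 0.074515  ]), 'wrist_torque': array([-0.06547534, -0.0547302 , -0.00715618]), 'grasp_force': 0.0, 'grip_width': 0.08699786447865288}
```

View pics/top0.png

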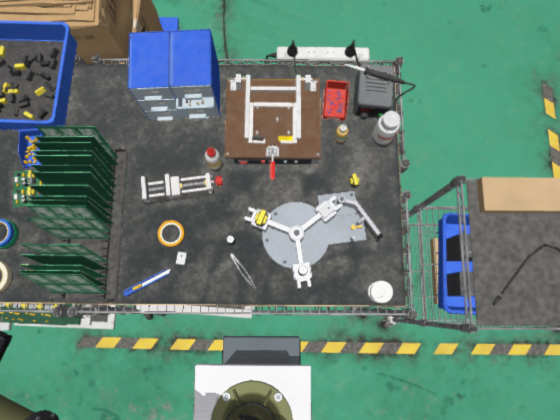

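View pics/side0.png

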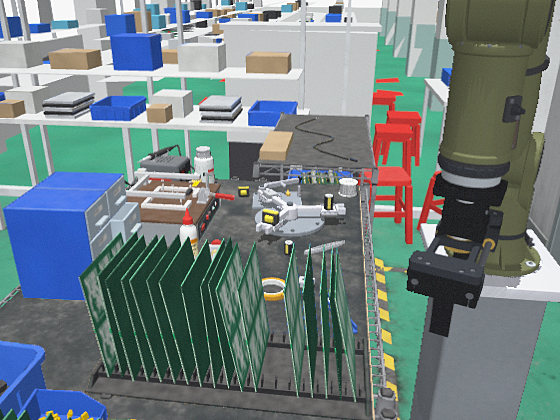

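```bash
python3 - <<'E'
from h import *
p=cv2.imread("pics/top0.png")[165:313,218:398]
cv2.imwrite("pics/c0.png",cv2.resize(p,None,fx=4,fy=4,interpolation=cv2.INTER_CUBIC))
print(atz("top",296,233,.057))
E
```

```text
[ 0.51032335 -0.11853948  0.057     ]
```

View pics/c0.png

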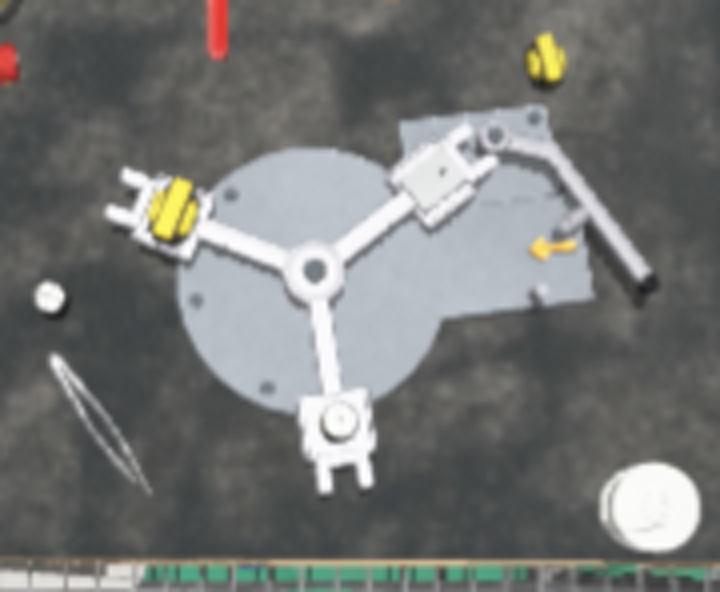

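```bash
cat >> h.py <<'E'
def c(u,v,z): return atz("top",218+(u+.5)/4-.5,165+(v+.5)/4-.5,z)[:2]
E
python3 - <<'E'
from h import *
H=c(314,269,.057); H2=c(313,270,.046)
print(H,H2)
for n,u,v,z in [("ptr tip",530,247,.02),("ptr tail",577,246,.02),("pin",541,289,.046),("pivot",494,135,.05),("leverend",647,281,.046),("bend",553,152,.046),
 ("Tfork1",130,174,.046),("Tfork2",113,211,.046),("Hfork1",466,130,.046),("Hfork2",492,160,.046),("Cf1",324,490,.046),("Cf2",366,485,.046),("corner1",547,106,.012),("corner2",592,298,.012),("looseT",546,60,.028),("tape",650,508,.04),("looseC",50,297,.032),("tw1",53,357,.005),("tw2",150,490,.005)]:
    p=c(u,v,z); d=p-H; print(n,p.round(4),(np.hypot(*d)*1000).round(1),np.degrees(np.arctan2(d[1],d[0])).round(2))
E
```

```text
[ 0.51348981 -0.11889124] [ 0.51457095 -0.11874429]
ptr tip [ 0.5368 -0.276 ] 158.8 -81.57
ptr tail [ 0.5378 -0.3099] 192.5 -82.76
pin [ 0.5024 -0.2785] 160.0 -93.99
pivot [ 0.6119 -0.2472] 161.7 -52.5
leverend [ 0.5086 -0.3532] 234.4 -91.2
bend [ 0.6009 -0.2896] 191.8 -62.89
Tfork1 [0.5823 0.0107] 146.7 62.03
Tfork2 [0.5555 0.0222] 147.2 73.4
Hfork1 [ 0.6164 -0.2279] 149.9 -46.65
Hfork2 [ 0.5947 -0.246 ] 150.8 -57.44
Cf1 [ 0.362  -0.1261] 151.6 -177.27
Cf2 [ 0.3656 -0.1549] 152.2 -166.31
corner1 [ 0.6434 -0.2925] 216.9 -53.2
corner2 [ 0.5013 -0.3212] 202.7 -93.45
looseT [ 0.6738 -0.2898] 234.3 -46.83
tape [ 0.3514 -0.3511] 283.2 -124.93
looseC [0.496  0.0664] 186.1 95.39
tw1 [0.4565 0.0657] 193.2 107.14
tw2 [ 0.3627 -0.0053] 188.8 143.01
```

```bash
python3 - <<'E'
from h import *
d=np.load("top0.npy"); i=env.camera_info("top");K=i["camera_matrix"]
v,u=np.mgrid[:420,:560]
s=cv2.undistortPoints(np.stack([u.ravel(),v.ravel()],1).astype(float)[:,None],K,np.array([i["k1"],0,0,0,0]))[:,0]
P=(np.c_[s,np.ones(len(s))]*d.ravel()[:,None])@rot(i["orientation"]).T+i["origin"]
P=P[d.ravel()>0]
# max height grid x .2-.8, y .7..-.6 in 5cm cells (cm)
print("y cols",[round(y*100) for y in np.arange(.65,-.6,-.05)])
for x in np.arange(.8,.15,-.05):
    row=[]
    for y in np.arange(.65,-.6,-.05):
        m=(abs(P[:,0]-x)<.025)&(abs(P[:,1]-y)<.025); row.append(int(round(P[m,2].max()*100)) if m.any() else -99)
    print(round(x*100),row)
# holder detailed
Pv=c(494,135,.046);print("pivot@46",Pv)
A=np.radians(-82.15);H=c(314,269,.057)
ex=np.array([np.cos(A),np.sin(A)]);ey=np.array([-ex[1],ex[0]])
for n,uu,vv in[("end",645,283),("bend",553,152),("mid",600,215),("nosetip",560,229),("noseroot",583,217)]:
    q=c(uu,vv,.046)-H; print(n,(q@ex*1000).round(1),(q@ey*1000).round(1))
E
```

```text
y cols [65, 60, 55, 50, 45, 40, 35, 30, 25, 20, 15, 10, 5, 0, -5, -10, -15, -20, -25, -30, -35, -40, -45, -50, -55]
80 [9, 9, -99, 0, 1, 1, 1, 1, 1, 1, 1, 8, 13, 13, 11, 13, 13, 8, 10, 1, 13, 13, 1, -99, -99]
75 [3, -99, 21, 21, 21, 21, 1, 1, 1, 1, 11, 13, 8, 13, 16, 13, 13, 8, 1, 1, 1, 1, 1, -99, -99]
70 [3, -99, 21, 21, 21, 21, 1, 1, 6, 4, 10, 11, 8, 8, 16, 8, 8, 8, 1, 3, 1, 1, 1, -99, -99]
65 [3, -99, 21, 21, 21, 21, 1, 6, 6, 4, 5, 4, 1, 1, 10, 1, 1, 2, 2, 3, 1, 1, 1, -99, -99]
60 [3, -99, 21, 21, 21, 21, 1, 6, 6, 4, 1, 1, 1, 5, 2, 2, 4, 6, 6, 5, 1, 1, 1, -99, -99]
55 [1, 0, 21, 21, 21, 21, 1, 2, 2, 2, 1, 1, 5, 8, 8, 5, 5, 6, 5, 5, 5, 1, 0, -99, -99]
50 [1, 1, 21, 21, 21, 21, 1, 2, 2, 2, 1, 3, 4, 1, 4, 6, 6, 2, 2, 5, 5, 1, 0, -99, -99]
45 [1, 0, 21, 21, 21, 21, 1, 1, 1, 2, 0, 1, 1, 1, 2, 5, 5, 2, 1, 1, 1, 1, 1, -99, -99]
40 [1, 0, 21, 21, 21, 21, 1, 2, 2, 1, 1, 1, 1, 1, 0, 8, 8, 1, 1, 1, 5, 1, 0, -99, -99]
35 [0, 1, 18, 17, 17, 17, 2, 2, 1, 0, 1, 1, 1, 1, 1, 5, 5, 1, 1, 1, 5, 5, 0, -99, -99]
30 [0, 1, 3, 3, 3, 3, 1, 1, 0, 0, 1, 1, 0, 0, 0, 1, 0, 0, 1, 0, 4, 1, 1, -94, -93]
25 [-17, -18, 31, 34, -89, -93, -93, -93, -93, -93, -93, -35, -35, -35, -93, -92, -93, -93, -93, -93, -93, -93, -88, -87, -93]
20 [-68, -93, 30, 34, -92, -93, -93, 67, -93, -93, -93, -93, -93, -93, -93, -92, -93, -93, -93, -92, -93, -93, -93, -93, -90]
pivot@46 [ 0.61291307 -0.24780648]
end 229.8 -38.1
bend 181.0 63.2
mid 206.6 13.9
nosetip 176.8 7.6
noseroot 194.4 14.1
```

>>> {"method": "jog_arm", "body": {
  "motion": [
    [[0, 0, -0.5, 0, 0, 0, 1], [-0.2, -0.2, -0.8, 0, 0, 0, 1], [-0.5, -0.5, -0.8, 0, 0, 0, 1], [-0.8, -0.8, -0.8, 0, 0, 0, 1], [-1, -1, -0.8, 0, 0, 0, 1]]
  ]
}}

```text
time_s: 0.6
tool_pos: [0.2981, 0.4711, 0.3166]
tool_rot: [-180.0, 0.1, 158.1]
force: [0.9, -0.3, 0.4]
grip_width: 0.0548
grasp_force: 0.0
```

>>> {"method": "jog_arm", "body": {
  "motion": [
    [[-0.3, -0.3, 0, 0, 0, 0, 1], [-0.6, -0.6, 0, 0, 0, 0, 1], [-0.9, -0.9, 0, 0, 0, 0, 1], [-1, -1, 0, 0, 0, 0, 1]]
  ]
}}

```text
time_s: 1.0
tool_pos: [0.3547, 0.3395, 0.3166]
tool_rot: [-180.0, 0.1, 157.9]
force: [0.5, 0.2, -0.1]
grip_width: 0.0232
grasp_force: 0.0
```

>>> {"method": "jog_arm", "body": {
  "motion": [
    [[-0.3, -0.3, 0, 0, 0, 0, 1], [-0.6, -0.6, 0, 0, 0, 0, 1], [-0.9, -0.9, 0, 0, 0, 0, 1], [-1, -1, 0, 0, 0, 0, 1]]
  ]
}}

```text
time_s: 1.4
tool_pos: [0.4099, 0.2101, 0.3166]
tool_rot: [-180.0, 0.0, 158.0]
force: [-0.5, 0.0, 0.6]
grip_width: 0.0012
grasp_force: 0.0
```

>>> {"method": "jog_arm", "body": {
  "motion": [
    [[-0.3, -0.3, 0, 0, 0, 0, 1], [-0.6, -0.6, 0, 0, 0, 0, 1], [-0.9, -0.9, 0, 0, 0, 0, 1], [-1, -1, 0, 0, 0, 0, 1]]
  ]
}}

```text
time_s: 1.8
tool_pos: [0.4653, 0.0806, 0.3166]
tool_rot: [-180.0, 0.1, 158.0]
force: [-0.1, 0.3, 0.2]
grip_width: 0.0002
grasp_force: 0.0
```

>>> {"method": "jog_arm", "body": {
  "motion": [
    [[-0.2, -0.3, 0, 0, 0, 0.04, 1], [-0.4, -0.5, 0, 0, 0, 0.08, 1], [-0.6, -0.8, 0, 0, 0, 0.12, 1], [-0.8, -1, 0, 0, 0, 0.16, 1], [-0.81, -1, 0, 0, 0, 0.2, 1]]
  ]
}}

```text
time_s: 2.3
tool_pos: [0.5032, -0.042, 0.3165]
tool_rot: [-180.0, 0.1, 121.7]
force: [-0.1, 0.5, -0.8]
grip_width: 0.0008
grasp_force: 0.0
```

>>> {"method": "jog_arm", "body": {
  "motion": [
    [[0, 0, 0.3, 0, 0, 0.04, 1], [0, 0, 0.6, 0, 0, 0.08, 1], [0, 0, 0.9, 0, 0, 0.12, 1], [0, 0, 1, 0, 0, 0.133, 1], [0, 0, 1, 0, 0, 0.133, 1]]
  ]
}}

```text
time_s: 2.8
tool_pos: [0.5012, -0.0373, 0.2144]
tool_rot: [-179.8, -0.0, 98.4]
force: [0.1, -0.3, -0.4]
grip_width: 0.0004
grasp_force: 0.0
```

```bash
cat >> h.py <<'E'
def wpose():
    s=env.get_obs(); T=np.eye(4);T[:3,:3]=rot(s["tool_rot"]);T[:3,3]=s["tool_pos"]; return T@np.array(env.camera_info("wrist")["mount"])
def watz(T,u,v,z):
    i=env.camera_info("wrist")
    s=cv2.undistortPoints(np.array([[[u,v]]],float),i["camera_matrix"],np.array([i["k1"],0,0,0,0]))[0,0]
    d=T[:3,:3]@np.array([s[0],s[1],1]); o=T[:3,3]; return o+d*(z-o[2])/d[2]
E
python3 - <<'E'
from h import *
np.save("w0T.npy",wpose())
p,d=env.read_camera("wrist"); cv2.imwrite("pics/w0.png",p[:,:,::-1])
E
```

```text
(no output)
```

View pics/w0.png

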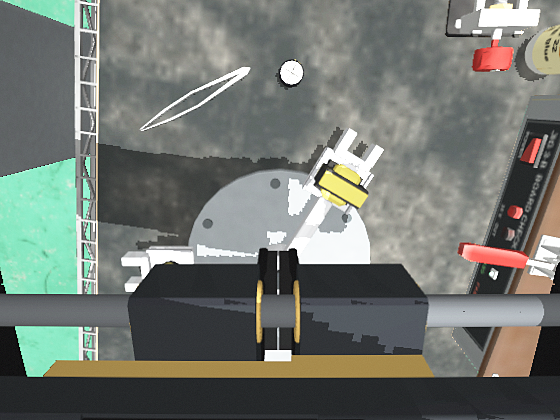

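```bash
python3 - <<'E'
from h import *
T=np.load("w0T.npy"); H=np.array([.5135,-.1189])
for u,v in[(350,133),(378,150),(364,141)]:
    p=watz(T,u,v,.046)[:2];d=p-H;print(p,np.hypot(*d),np.degrees(np.arctan2(d[1],d[0])))
s=env.get_obs();print(s["tool_pos"],s["tool_rot"])
E
```

```text
[0.55600012 0.02507044] 0.1501124498833358 73.55338257075765
[0.58335546 0.01433832] 0.1504401394397005 62.332445553763996
[0.56949161 0.02016053] 0.14990961145507806 68.06821446497996
[ 0.50216518 -0.037448    0.21589357] [-1.79908070e+02 -7.08517965e-03  9.84925887e+01]
```

>>> {"method": "jog_arm", "body": {
  "motion": [
    [[-0.23, -0.1, 0.2, 0, 0, 0, 1], [-0.23, -0.1, 0.5, 0, 0, 0, 1], [-0.23, -0.1, 0.8, 0, 0, 0, 1], [-0.23, -0.1, 1, 0, 0, 0, 1]]
  ]
}}

```text
time_s: 3.25
tool_pos: [0.4962, -0.0622, 0.116]
tool_rot: [180.0, -0.0, 98.5]
force: [-0.5, -0.2, 0.5]
grip_width: 0.0005
grasp_force: 0.0
```

>>> {"method": "jog_arm", "body": {
  "motion": [
    [[0, 0, 0.2, 0, 0, 0, 1], [0, 0, 0.4, 0, 0, 0, 1], [0, 0, 0.55, 0, 0, 0, 1], [0, 0, 0.68, 0, 0, 0, 1], [0, 0, 0.68, 0, 0, 0, 1]]
  ]
}}

```text
time_s: 3.75
tool_pos: [0.4954, -0.0622, 0.0477]
tool_rot: [-179.9, -0.0, 98.4]
force: [-0.4, 0.7, 0.6]
grip_width: 0.0004
grasp_force: 0.0
```

```bash
python3 - <<'E'
from h import *
H=np.array([.5135,-.1189]); a=np.radians(98.4);X=np.array([np.cos(a),np.sin(a)]);Y=np.array([np.sin(a),-np.cos(a)])
p0=np.array([.4954,-.0622]); 
for k in range(5):
    print([((q@X*10).round(2),(q@Y*10).round(2)) for q in [H+.064*np.array([np.cos(t),np.sin(t)])-p0 for t in np.radians(108-33*k-6.6*np.arange(1,6))]])
    t=np.radians(108-33*(k+1)); p0=H+.064*np.array([np.cos(t),np.sin(t)]); print("end",p0.round(4))
E
```

```text
[(np.float64(0.05), np.float64(0.06)), (np.float64(0.05), np.float64(0.14)), (np.float64(0.04), np.float64(0.21)), (np.float64(0.03), np.float64(0.28)), (np.float64(0.0), np.float64(0.35))]
end [ 0.5301 -0.0571]
[(np.float64(-0.03), np.float64(0.07)), (np.float64(-0.07), np.float64(0.13)), (np.float64(-0.12), np.float64(0.18)), (np.float64(-0.17), np.float64(0.23)), (np.float64(-0.23), np.float64(0.28))]
end [ 0.5611 -0.0761]
[(np.float64(-0.06), np.float64(0.04)), (np.float64(-0.13), np.float64(0.07)), (np.float64(-0.2), np.float64(0.09)), (np.float64(-0.27), np.float64(0.1)), (np.float64(-0.35), np.float64(0.11))]
end [ 0.5767 -0.1089]
[(np.float64(-0.07), np.float64(-0.0)), (np.float64(-0.15), np.float64(-0.02)), (np.float64(-0.22), np.float64(-0.04)), (np.float64(-0.29), np.float64(-0.06)), (np.float64(-0.35), np.float64(-0.1))]
end [ 0.572  -0.1449]
[(np.float64(-0.06), np.float64(-0.04)), (np.float64(-0.11), np.float64(-0.09)), (np.float64(-0.16), np.float64(-0.15)), (np.float64(-0.2), np.float64(-0.21)), (np.float64(-0.24), np.float64(-0.27))]
end [ 0.5484 -0.1726]
```

>>> {"method": "jog_arm", "body": {
  "motion": [
    [[0.05, 0.06, 0, 0, 0, 0, 1], [0.05, 0.14, 0, 0, 0, 0, 1], [0.04, 0.21, 0, 0, 0, 0, 1], [0.03, 0.28, 0, 0, 0, 0, 1], [0, 0.35, 0, 0, 0, 0, 1]]
  ]
}}

```text
time_s: 4.25
tool_pos: [0.5298, -0.0575, 0.0483]
tool_rot: [-179.8, -0.0, 98.4]
force: [-4.8, -0.7, 0.8]
grip_width: 0.0003
grasp_force: 1.9
```

>>> {"method": "jog_arm", "body": {
  "motion": [
    [[-0.03, 0.07, 0, 0, 0, 0, 1], [-0.07, 0.13, 0, 0, 0, 0, 1], [-0.12, 0.18, 0, 0, 0, 0, 1], [-0.17, 0.23, 0, 0, 0, 0, 1], [-0.23, 0.28, 0, 0, 0, 0, 1]]
  ]
}}

```text
time_s: 4.75
tool_pos: [0.5621, -0.0762, 0.0485]
tool_rot: [180.0, -0.0, 98.4]
force: [-3.3, 1.9, -0.4]
grip_width: 0.0005
grasp_force: 1.6
```

>>> {"method": "jog_arm", "body": {
  "motion": [
    [[-0.06, 0.04, 0, 0, 0, 0, 1], [-0.13, 0.07, 0, 0, 0, 0, 1], [-0.2, 0.09, 0, 0, 0, 0, 1], [-0.27, 0.1, 0, 0, 0, 0, 1], [-0.35, 0.11, 0, 0, 0, 0, 1]]
  ]
}}

```text
time_s: 5.25
tool_pos: [0.578, -0.1091, 0.0487]
tool_rot: [180.0, -0.1, 98.4]
force: [-1.8, 3.9, 1.2]
grip_width: 0.0002
grasp_force: 1.9
```

>>> {"method": "jog_arm", "body": {
  "motion": [
    [[-0.07, 0, 0, 0, 0, 0, 1], [-0.15, -0.02, 0, 0, 0, 0, 1], [-0.22, -0.04, 0, 0, 0, 0, 1], [-0.29, -0.06, 0, 0, 0, 0, 1], [-0.35, -0.1, 0, 0, 0, 0, 1]]
  ]
}}

```text
time_s: 5.75
tool_pos: [0.5733, -0.1461, 0.0489]
tool_rot: [179.9, 0.0, 98.4]
force: [0.6, 4.0, 0.6]
grip_width: 0.0003
grasp_force: 1.6
```

>>> {"method": "jog_arm", "body": {
  "motion": [
    [[-0.05, -0.04, 0, 0, 0, 0, 1], [-0.1, -0.09, 0, 0, 0, 0, 1], [-0.14, -0.13, 0, 0, 0, 0, 1], [-0.18, -0.18, 0, 0, 0, 0, 1], [-0.2, -0.2, 0, 0, 0, 0, 1]]
  ]
}}

```text
time_s: 6.25
tool_pos: [0.5554, -0.1692, 0.0488]
tool_rot: [180.0, 0.0, 98.3]
force: [2.1, 2.8, -0.5]
grip_width: 0.0003
grasp_force: 1.3
```

```bash
python3 - <<'E'
from h import *
p,d=env.read_camera("top"); cv2.imwrite("pics/top1f.png",p[:,:,::-1]); p=p[165:313,218:398,::-1]
cv2.imwrite("pics/c1.png",cv2.resize(p,None,fx=4,fy=4,interpolation=cv2.INTER_CUBIC))
E
```

```text
(no output)
```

View pics/c1.png

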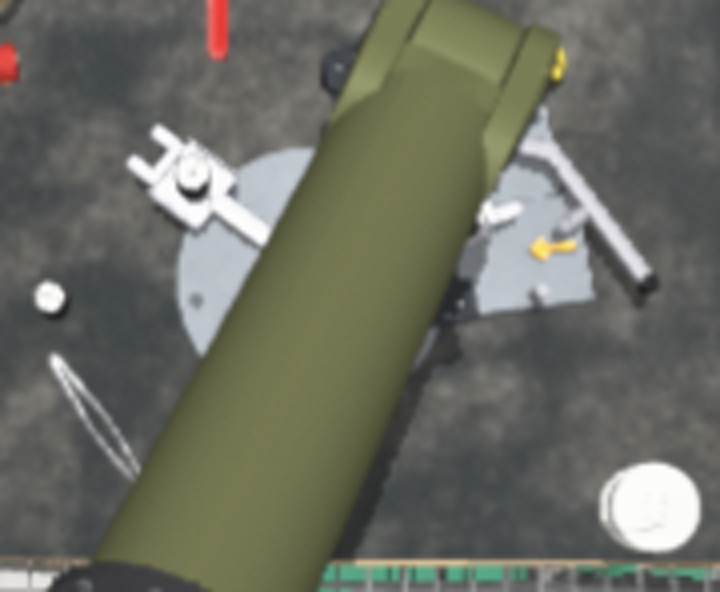

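```bash
python3 - <<'E'
from h import *
H=c(314,269,.057)
for u,v,z in [(160,131,.046),(134,163,.046),(193,175,.078),(518,209,.046)]:
    d=c(u,v,z)-H; print(np.hypot(*d),np.degrees(np.arctan2(d[1],d[0])))
E
```

```text
0.14800049412889607 47.336748048414364
0.14834813242844933 58.80809946574418
0.10443423345170268 53.9078540002986
0.1518528051913648 -72.42574310343727
```

>>> {"method": "jog_arm", "body": {
  "motion": [
    [[-0.02, -0.04, 0, 0, 0, 0, 1], [-0.03, -0.08, 0, 0, 0, 0, 1], [-0.04, -0.12, 0, 0, 0, 0, 1], [-0.04, -0.14, 0, 0, 0, 0, 1], [-0.04, -0.14, 0, 0, 0, 0, 1]]
  ]
}}

```text
time_s: 6.8
tool_pos: [0.5421, -0.175, 0.0487]
tool_rot: [-180.0, 0.0, 98.3]
force: [1.1, -1.0, 0.8]
grip_width: 0.0004
grasp_force: 0.6
```

```bash
python3 - <<'E'
from h import *
p,d=env.read_camera("top"); cv2.imwrite("pics/top2f.png",p[:,:,::-1]); p=p[180:280,236:376,::-1]
cv2.imwrite("pics/c2.png",cv2.resize(p,None,fx=5.6,fy=5.6,interpolation=cv2.INTER_CUBIC))
E
```

```text
(no output)
```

View pics/c2.png

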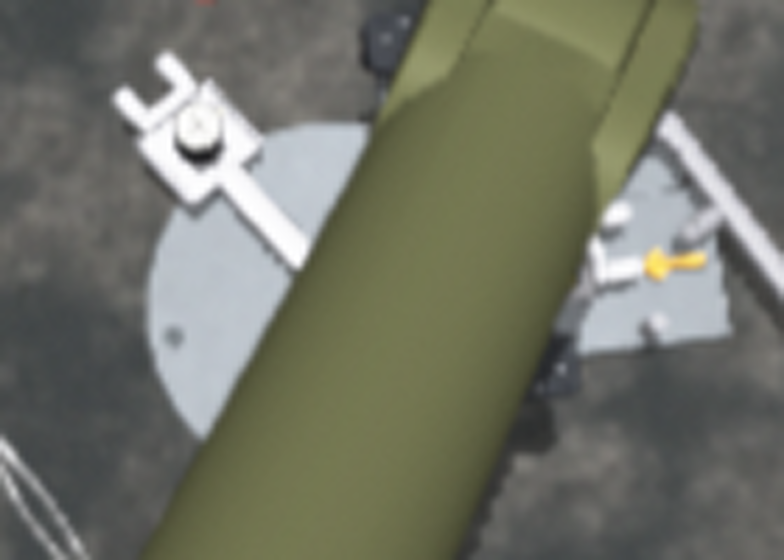

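```bash
cat >> h.py <<'E'
def c2(u,v,z): return atz("top",236+(u+.5)/5.6-.5,180+(v+.5)/5.6-.5,z)[:2]
E
python3 - <<'E'
from h import *
H=c(314,269,.057)
for n,u,v,z in [("C1",168,55,.046),("C2",120,95,.046),("Ccap",199,127,.078),("Tccw",629,215,.046),("Tcw",641,267,.046),("ptip",645,264,.02),("ptail",706,259,.02),("pin",655,323,.046)]:
    d=c2(u,v,z)-H; print(n,np.hypot(*d),np.degrees(np.arctan2(d[1],d[0])))
E
```

```text
C1 0.15105345546850385 34.9120184457444
C2 0.15091772528928207 47.123632107035476
Ccap 0.10553933518620423 41.60264172051515
Tccw 0.15298864431913148 -73.80029741302836
Tcw 0.1531742289184697 -83.95997168202216
ptip 0.16048074501362816 -82.03276347896204
ptail 0.19204423570567714 -82.49044397058934
pin 0.15912154824479346 -94.41633272468974
```

>>> {"method": "jog_arm", "body": {
  "motion": [
    [[0, -0.01, 0, 0, 0, 0, 1], [0, -0.02, 0, 0, 0, 0, 1], [0, -0.034, 0, 0, 0, 0, 1], [0, -0.034, 0, 0, 0, 0, 1], [0, -0.034, 0, 0, 0, 0, 1]]
  ]
}}

```text
time_s: 7.35
tool_pos: [0.5392, -0.1747, 0.0487]
tool_rot: [180.0, 0.0, 98.3]
force: [2.5, -0.9, 1.0]
grip_width: 0.0006
grasp_force: 1.2
```

>>> {"method": "jog_arm", "body": {
  "motion": [
    [[0.01, 0.06, 0, 0, 0, 0, 1], [0.01, 0.14, 0, 0, 0, 0, 1], [0.01, 0.14, -0.3, 0, 0, 0, 1], [0.01, 0.14, -0.6, 0, 0, 0, 1], [0.01, 0.14, -0.9, 0, 0, 0, 1]]
  ]
}}

```text
time_s: 7.85
tool_pos: [0.5525, -0.1708, 0.1389]
tool_rot: [-179.9, -0.0, 98.4]
force: [0.0, -0.4, -0.9]
grip_width: 0.0006
grasp_force: 0.0
```

>>> {"method": "jog_arm", "body": {
  "motion": [
    [[-0.3, -0.05, 0, 0, 0, 0, 1], [-0.6, -0.1, 0, 0, 0, 0, 1], [-0.95, -0.2, 0, 0, 0, 0, 1], [-0.95, -0.2, 0, 0, 0, 0, 1]]
  ]
}}

```text
time_s: 8.25
tool_pos: [0.5445, -0.2745, 0.1386]
tool_rot: [-179.9, 0.2, 97.9]
force: [-0.4, -1.0, 0.1]
grip_width: 0.0005
grasp_force: 0.0
```

>>> {"method": "jog_arm", "body": {
  "motion": [
    [[-0.3, -0.05, 0, 0, 0, 0, 1], [-0.6, -0.1, 0, 0, 0, 0, 1], [-0.95, -0.2, 0, 0, 0, 0, 1], [-0.95, -0.2, 0, 0, 0, 0, 1]]
  ]
}}

```text
time_s: 8.65
tool_pos: [0.5381, -0.3709, 0.1383]
tool_rot: [-179.8, 0.2, 98.0]
force: [-0.3, -0.7, -0.2]
grip_width: 0.0006
grasp_force: 0.0
```

```bash
python3 - <<'E'
from h import *
np.save("w1T.npy",wpose())
p,d=env.read_camera("wrist"); cv2.imwrite("pics/w1.png",p[:,:,::-1])
p,d=env.read_camera("top"); cv2.imwrite("pics/top3f.png",p[:,:,::-1])
E
```

```text
(no output)
```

View pics/w1.png

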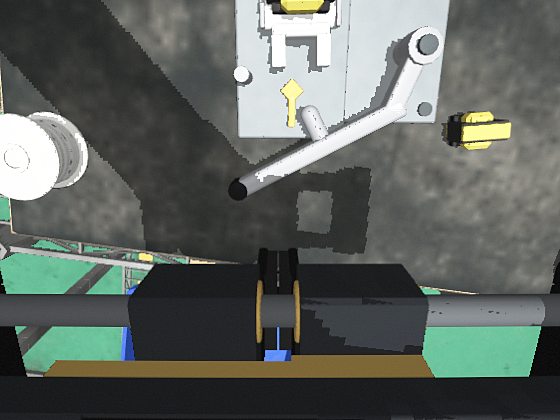

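```bash
python3 - <<'E'
from h import *
T=np.load("w1T.npy"); H=c(314,269,.057)
for n,u,v,z in [("forkL",279,66,.046),("forkR",323,64,.046),("ptip",292,80,.02),("ptail",291,125,.02),("pin",241,74,.046),("pivot",428,44,.05),("leverend",238,188,.046),("barmid",310,152,.046),("nose",308,110,.044),("bend",396,110,.046)]:
    p=watz(T,u,v,z)[:2];d=p-H; print(n,p.round(4),np.hypot(*d).round(4),np.degrees(np.arctan2(d[1],d[0])).round(2))
E
```

```text
forkL [ 0.5259 -0.2711] 0.1527 -85.34
forkR [ 0.553  -0.2661] 0.1524 -74.98
ptip [ 0.5359 -0.2766] 0.1593 -81.92
ptail [ 0.5398 -0.3072] 0.1902 -82.05
pin [ 0.5028 -0.2791] 0.1606 -93.81
pivot [ 0.6139 -0.2463] 0.1622 -51.77
leverend [ 0.5089 -0.3528] 0.2339 -91.13
barmid [ 0.5539 -0.3215] 0.2066 -78.71
nose [ 0.5484 -0.2949] 0.1795 -78.79
bend [ 0.6047 -0.2869] 0.1911 -61.5
```

```bash
python3 - <<'E'
from h import *
p=cv2.imread("pics/top3f.png")[180:280,236:376]
cv2.imwrite("pics/c3.png",cv2.resize(p,None,fx=5.6,fy=5.6,interpolation=cv2.INTER_CUBIC))
E
```

```text
(no output)
```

View pics/c3.png

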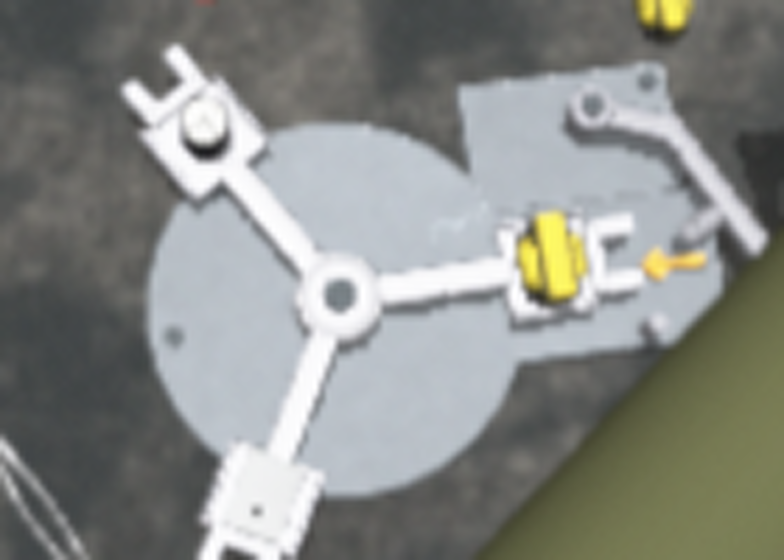

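```bash
python3 - <<'E'
from h import *
H=c2(341,295,.057);print(H)
for n,u,v,z in [("C1",176,47,.046),("C2",129,87,.046),("Ccap",205,122,.078),("Tccw",635,220,.046),("Tcw",643,280,.046),("ptip",645,264,.02),("ptail",706,259,.02),("pin",655,324,.046),("pivot",592,104,.05)]:
    d=c2(u,v,z)-H; print(n,np.hypot(*d),np.degrees(np.arctan2(d[1],d[0])))
E
```

```text
[ 0.51239264 -0.11988194]
C1 0.1537951877133701 32.84318375796456
C2 0.15208740761503958 44.75182126355645
Ccap 0.10704929633841187 39.52272640076811
Tccw 0.15449857419329074 -74.52015665206545
Tcw 0.15254577220661733 -86.01453718674634
ptip 0.15965637626694199 -81.59353930616007
ptail 0.1912093003007032 -82.12569682616046
pin 0.1580762709970446 -94.2304872708969
pivot 0.16240688870400302 -51.913689192057575
```

>>> {"method": "jog_arm", "body": {
  "motion": [
    [[0.3, 0.05, 0, 0, 0, 0, 1], [0.6, 0.1, 0, 0, 0, 0, 1], [0.95, 0.2, 0, 0, 0, 0, 1], [0.95, 0.2, 0, 0, 0, 0, 1]]
  ]
}}

```text
time_s: 9.15
tool_pos: [0.5496, -0.2588, 0.1377]
tool_rot: [180.0, -0.4, 99.0]
force: [1.6, 0.8, -0.5]
grip_width: 0.0004
grasp_force: 0.0
```

>>> {"method": "jog_arm", "body": {
  "motion": [
    [[0.3, 0.05, 0, 0, 0, 0, 1], [0.6, 0.1, 0, 0, 0, 0, 1], [0.95, 0.2, 0, 0, 0, 0, 1], [0.95, 0.2, 0, 0, 0, 0, 1]]
  ]
}}

```text
time_s: 9.55
tool_pos: [0.5545, -0.1628, 0.138]
tool_rot: [180.0, -0.3, 99.0]
force: [-0.0, 1.3, -0.5]
grip_width: 0.0007
grasp_force: 0.0
```

>>> {"method": "jog_arm", "body": {
  "motion": [
    [[0, 0, 0.3, 0, 0, 0, 1], [0, 0, 0.6, 0, 0, 0, 1], [0, 0, 0.9, 0, 0, 0, 1], [0, 0, 0.9, 0, 0, 0, 1]]
  ]
}}

```text
time_s: 9.95
tool_pos: [0.5496, -0.1696, 0.0446]
tool_rot: [-179.5, -0.2, 98.4]
force: [-0.4, -0.4, -0.3]
grip_width: 0.0006
grasp_force: 0.0
```

>>> {"method": "jog_arm", "body": {
  "motion": [
    [[-0.04, -0.04, -0.02, 0, 0, 0, 1], [-0.04, -0.08, -0.02, 0, 0, 0, 1], [-0.04, -0.08, -0.02, 0, 0, 0, 1], [-0.04, -0.08, -0.02, 0, 0, 0, 1]]
  ]
}}

```text
time_s: 10.35
tool_pos: [0.5463, -0.1769, 0.0519]
tool_rot: [179.9, 0.0, 98.3]
force: [-0.1, 0.3, -0.3]
grip_width: 0.0007
grasp_force: 0.0
```

>>> {"method": "jog_arm", "body": {
  "motion": [
    [[0, -0.03, 0.03, 0, 0, 0, 1], [0, -0.06, 0.03, 0, 0, 0, 1], [0, -0.075, 0.03, 0, 0, 0, 1], [0, -0.085, 0.03, 0, 0, 0, 1], [0, -0.085, 0.03, 0, 0, 0, 1]]
  ]
}}

```text
time_s: 10.85
tool_pos: [0.5379, -0.1777, 0.0478]
tool_rot: [179.9, 0.0, 98.4]
force: [4.4, 0.4, -2.5]
grip_width: 0.0005
grasp_force: 1.8
```

>>> {"method": "jog_arm", "body": {
  "motion": [
    [[0.01, 0.06, 0, 0, 0, 0, 1], [0.01, 0.14, 0, 0, 0, 0, 1], [0.01, 0.14, -0.3, 0, 0, 0, 1], [0.01, 0.14, -0.6, 0, 0, 0, 1], [0.01, 0.14, -0.9, 0, 0, 0, 1]]
  ]
}}

```text
time_s: 11.35
tool_pos: [0.5507, -0.1749, 0.1383]
tool_rot: [-179.9, 0.0, 98.4]
force: [1.0, 0.3, 0.3]
grip_width: 0.0003
grasp_force: 0.0
```

>>> {"method": "jog_arm", "body": {
  "motion": [
    [[-0.3, -0.05, 0, 0, 0, 0, 1], [-0.6, -0.1, 0, 0, 0, 0, 1], [-0.95, -0.2, 0, 0, 0, 0, 1], [-0.95, -0.2, 0, 0, 0, 0, 1]]
  ]
}}

```text
time_s: 11.75
tool_pos: [0.5426, -0.2786, 0.138]
tool_rot: [-179.9, 0.2, 97.9]
force: [0.3, -0.1, -1.0]
grip_width: 0.0005
grasp_force: 0.0
```

>>> {"method": "jog_arm", "body": {
  "motion": [
    [[-0.3, -0.05, 0, 0, 0, 0, 1], [-0.6, -0.1, 0, 0, 0, 0, 1], [-0.95, -0.2, 0, 0, 0, 0, 1], [-0.95, -0.2, 0, 0, 0, 0, 1], [-0.95, -0.2, 0, 0, 0, 0, 1]]
  ]
}}

```text
time_s: 12.25
tool_pos: [0.5384, -0.3693, 0.1371]
tool_rot: [-179.9, -0.0, 98.2]
force: [0.9, 0.2, -0.3]
grip_width: 0.0006
grasp_force: 0.0
```

```bash
python3 - <<'E'
from h import *
T=wpose();np.save("w2T.npy",T); s=env.get_obs();print(s["tool_pos"])
p,d=env.read_camera("wrist"); cv2.imwrite("pics/w2f.png",p[:,:,::-1])
cv2.imwrite("pics/w2.png",cv2.resize(p[0:200,210:470,::-1],None,fx=3,fy=3,interpolation=cv2.INTER_CUBIC))
E
```

```text
[ 0.53837879 -0.36926556  0.13706186]
```

View pics/w2.png

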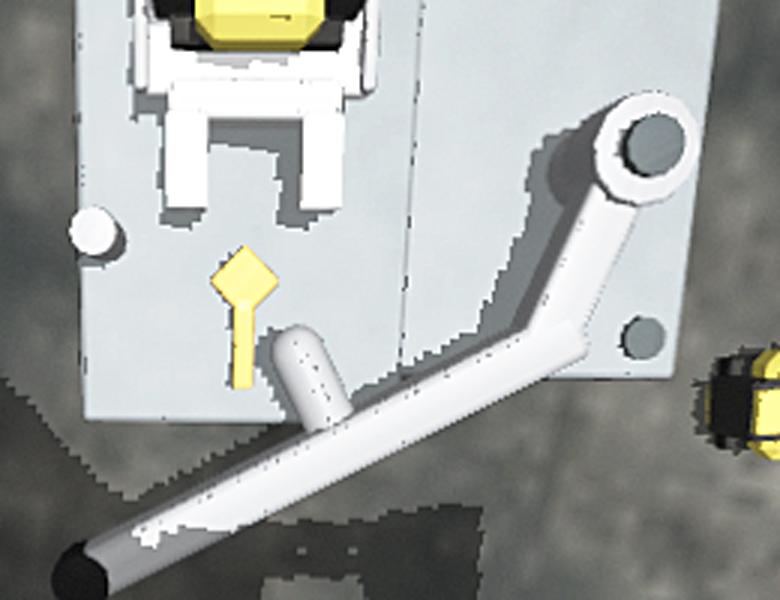

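```bash
python3 - <<'E'
from h import *
T=np.load("w2T.npy")
W=lambda u,v,z: watz(T,210+(u+.5)/3-.5,(v+.5)/3-.5,z)[:2]
pin=W(95,228,.046);piv=W(655,145,.055);t1=W(244,250,.02);t2=W(242,388,.02)
for H in (np.array([.5135,-.1189]),np.array([.513,-.1195])):
  for n,p in [("fork",W(254,207,.046)),("fL",W(165,207,.046)),("fR",W(343,207,.046)),("ptip",t1),("ptail",t2),("pin",pin),("pivot",piv),("lend",W(82,575,.046)),("outer bend",W(587,350,.046)),("innerend",W(90,545,.046))]:
    d=p-H; print(n,p.round(4),np.hypot(*d).round(4),np.degrees(np.arctan2(d[1],d[0])).round(2))
E
```

```text
fork [ 0.5356 -0.2695] 0.1522 -81.67
fL [ 0.5172 -0.2721] 0.1533 -88.62
fR [ 0.5539 -0.2668] 0.1533 -74.71
ptip [ 0.5355 -0.2767] 0.1593 -82.07
ptail [ 0.5399 -0.308 ] 0.1909 -82.06
pin [ 0.5032 -0.2783] 0.1598 -93.7
pivot [ 0.6122 -0.2472] 0.1619 -52.44
lend [ 0.5089 -0.3531] 0.2342 -91.13
outer bend [ 0.6114 -0.2876] 0.1951 -59.88
innerend [ 0.5099 -0.3459] 0.227 -90.91
fork [ 0.5356 -0.2695] 0.1517 -81.45
fL [ 0.5172 -0.2721] 0.1527 -88.43
fR [ 0.5539 -0.2668] 0.1529 -74.47
ptip [ 0.5355 -0.2767] 0.1588 -81.86
ptail [ 0.5399 -0.308 ] 0.1904 -81.89
pin [ 0.5032 -0.2783] 0.1591 -93.53
pivot [ 0.6122 -0.2472] 0.1617 -52.17
lend [ 0.5089 -0.3531] 0.2336 -91.01
outer bend [ 0.6114 -0.2876] 0.1948 -59.66
innerend [ 0.5099 -0.3459] 0.2264 -90.78
```

>>> {"method": "jog_arm", "body": {
  "motion": [
    [[0, 0, 0.3, 0, 0, 0, 1], [0, 0, 0.6, 0, 0, 0, 1], [0, 0, 0.9, 0, 0, 0, 1], [0, 0, 0.9, 0, 0, 0, 1]]
  ]
}}

```text
time_s: 12.7
tool_pos: [0.5373, -0.3642, 0.043]
tool_rot: [-179.6, -0.4, 98.5]
force: [-1.1, 0.6, -1.3]
grip_width: 0.0002
grasp_force: 0.0
```

>>> {"method": "jog_arm", "body": {
  "motion": [
    [[0.06, -0.03, 0, 0, 0, 0, 1], [0.12, -0.07, 0, 0, 0, 0, 1], [0.18, -0.1, 0, 0, 0, 0, 1], [0.23, -0.14, 0, 0, 0, 0, 1], [0.28, -0.17, 0, 0, 0, 0, 1]]
  ]
}}

```text
time_s: 13.2
tool_pos: [0.5182, -0.3434, 0.0488]
tool_rot: [179.9, 0.0, 98.4]
force: [-0.0, -1.4, 1.5]
grip_width: 0.0004
grasp_force: 0.6
```

>>> {"method": "jog_arm", "body": {
  "motion": [
    [[0.05, -0.03, 0, 0, 0, 0, 1], [0.1, -0.06, 0, 0, 0, 0, 1], [0.15, -0.09, 0, 0, 0, 0, 1], [0.2, -0.11, 0, 0, 0, 0, 1], [0.24, -0.13, 0, 0, 0, 0, 1]]
  ]
}}

```text
time_s: 13.7
tool_pos: [0.5015, -0.321, 0.0475]
tool_rot: [180.0, -0.0, 98.4]
force: [1.1, -1.1, 0.1]
grip_width: 0.0006
grasp_force: 0.5
```

>>> {"method": "jog_arm", "body": {
  "motion": [
    [[0.03, -0.01, 0, 0, 0, 0, 1], [0.05, -0.02, 0, 0, 0, 0, 1], [0.08, -0.03, 0, 0, 0, 0, 1], [0.1, -0.04, 0, 0, 0, 0, 1], [0.1, -0.04, 0, 0, 0, 0, 1]]
  ]
}}

```text
time_s: 14.2
tool_pos: [0.496, -0.3118, 0.0475]
tool_rot: [-180.0, -0.0, 98.4]
force: [0.1, -0.6, -0.5]
grip_width: 0.0004
grasp_force: 0.0
```

>>> {"method": "jog_arm", "body": {
  "motion": [
    [[0.02, -0.005, 0, 0, 0, 0, 1], [0.03, -0.005, 0, 0, 0, 0, 1], [0.04, -0.01, 0, 0, 0, 0, 1], [0.05, -0.01, 0, 0, 0, 0, 1], [0.05, -0.01, 0, 0, 0, 0, 1]]
  ]
}}

```text
time_s: 14.7
tool_pos: [0.4943, -0.308, 0.0475]
tool_rot: [-180.0, 0.0, 98.3]
force: [1.2, -2.6, -0.8]
grip_width: 0.0001
grasp_force: 1.3
```

>>> {"method": "jog_arm", "body": {
  "motion": [
    [[0.02, 0, 0, 0, 0, 0, 1], [0.03, 0, 0, 0, 0, 0, 1], [0.04, 0, 0, 0, 0, 0, 1], [0.04, 0, 0, 0, 0, 0, 1]]
  ]
}}

```text
time_s: 15.1
tool_pos: [0.4941, -0.3077, 0.0478]
tool_rot: [179.9, 0.4, 98.2]
force: [2.5, -9.7, -7.1]
grip_width: 0.0008
grasp_force: 5.2
```

>>> {"method": "jog_arm", "body": {
  "motion": [
    [[0.02, 0, 0, 0, 0, 0, 1], [0.03, 0, 0, 0, 0, 0, 1], [0.03, 0, 0, 0, 0, 0, 1]]
  ]
}}

```text
time_s: 15.4
tool_pos: [0.494, -0.3074, 0.048]
tool_rot: [179.8, 0.7, 98.2]
force: [4.9, -16.5, -10.9]
grip_width: 0.0006
grasp_force: 7.9
```

>>> {"method": "jog_arm", "body": {
  "motion": [
    [[-0.1, 0, 0, 0, 0, 0, 1], [-0.25, 0, 0, 0, 0, 0, 1], [-0.4, 0, 0, 0, 0, 0, 1], [-0.5, 0, -0.3, 0, 0, 0, 1], [-0.6, 0, -0.8, 0, 0, 0, 1]]
  ]
}}

```text
time_s: 15.9
tool_pos: [0.5002, -0.359, 0.1242]
tool_rot: [-179.6, -0.3, 98.3]
force: [0.9, 0.0, 0.2]
grip_width: 0.0001
grasp_force: 0.0
```

>>> {"method": "jog_arm", "body": {
  "motion": [
    [[0, 0, -0.2, 0, 0, 0, 1], [0, 0, -0.3, 0, 0, 0, 1], [0, 0, -0.3, 0, 0, 0, 1]]
  ]
}}

```text
time_s: 16.2
tool_pos: [0.5028, -0.3602, 0.1575]
tool_rot: [179.9, 0.0, 98.4]
force: [-0.4, 0.0, 0.1]
grip_width: 0.0002
grasp_force: 0.0
```

```bash
python3 - <<'E'
from h import *
T=wpose();np.save("w3T.npy",T); s=env.get_obs();print(s["tool_pos"])
p,d=env.read_camera("wrist"); cv2.imwrite("pics/w3.png",cv2.resize(p[0:200,210:470,::-1],None,fx=3,fy=3,interpolation=cv2.INTER_CUBIC))
E
```

```text
[ 0.50283137 -0.36017744  0.15753465]
```

View pics/w3.png

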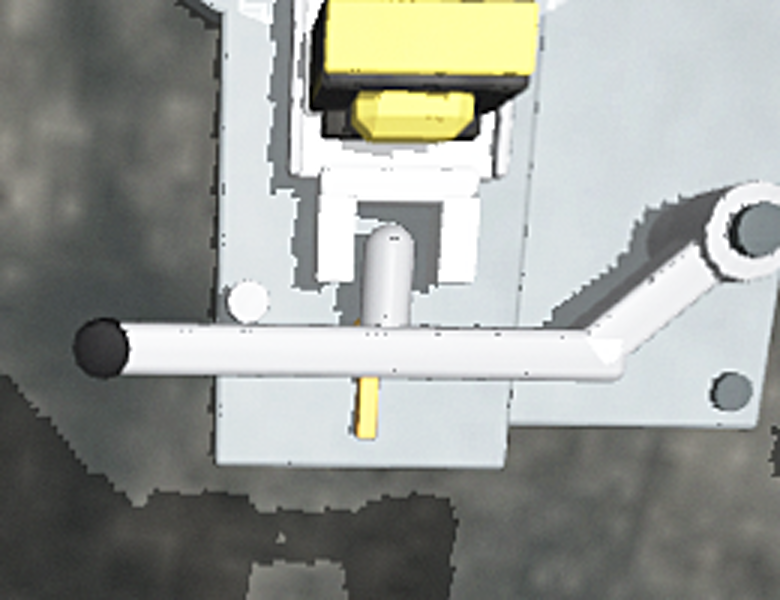

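The last picture shows the lever bar (y≈350) against the stop pin (248,300). Its nose (388,230) is inside the fork slot (x 355–441), and the gripper is clear of everything.

```bash
python3 -c "
from cell import env
print(env.sign_off())"
```

```text
the job is handed in; nothing more can be done
None
```

The transformer's arm is turned to the pointer, about 1 mm off at the fork, and the lever is pushed against its stop pin with its nose in the fork about 2 mm off centre; the job is handed in (no verdict came back).

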